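# Put the press dies away in their caddy

## Task

Put the four plain steel press dies away in the wooden caddy: stand each one upright in the round pocket made for it, the smallest die in the smallest pocket and so on up to the largest in the largest, right down on the pocket's floor. Leave the two balance weights, the steel ones with a knob on top, standing where they are on the desk.

Things in the scene. Friction and masses are not known exactly. Their poses are not given: they have to be found in the camera images.
- die_s_center (a point): The smallest press die: a loose, plain upright steel cylinder with a flat top that shows a round black bore, diameter 22 mm, 55 mm tall, about 0.12 kg. The point is its centre, 27.5 mm above its underside; z is its axis, upwards. It starts standing on the desk.
- die_m_center (a point): The second smallest press die: a loose, plain upright steel cylinder with a flat top that shows a round black bore, diameter 32 mm, 55 mm tall, about 0.25 kg. The point is its centre, 27.5 mm above its underside; z is its axis, upwards. It starts standing on the desk.
- die_l_center (a point): The second largest press die: a loose, plain upright steel cylinder with a flat top that shows a round black bore, diameter 42 mm, 55 mm tall, about 0.42 kg. The point is its centre, 27.5 mm above its underside; z is its axis, upwards. It starts standing on the desk.
- die_xl_center (a point): The largest press die: a loose, plain upright steel cylinder with a flat top that shows a round black bore, diameter 52 mm, 55 mm tall, about 0.6 kg. The point is its centre, 27.5 mm above its underside; z is its axis, upwards. It starts standing on the desk.
- pocket_s_hole0 (a point): The smallest pocket: a round blind hole 36 mm across, 8 mm deep, in a fixed 88 mm square pale wooden insert, top 21 mm above the desk. Point: centre of the hole's mouth, z up. Four inserts lie two by two in any order, hole centres 90 mm apart, in a low fixed tray (the caddy, 194 mm square, rim 18 mm high). A seated die stands 13 mm above the desk and sticks out 47 mm.
- pocket_m_hole0 (a point): The second smallest pocket: a round blind hole 46 mm across, 8 mm deep, in a fixed 88 mm square pale wooden insert, top 21 mm above the desk. Point: centre of the hole's mouth, z up. Four inserts lie two by two in any order, hole centres 90 mm apart, in a low fixed tray (the caddy, 194 mm square, rim 18 mm high). A seated die stands 13 mm above the desk and sticks out 47 mm.
- pocket_l_hole0 (a point): The second largest pocket: a round blind hole 56 mm across, 8 mm deep, in a fixed 88 mm square pale wooden insert, top 21 mm above the desk. Point: centre of the hole's mouth, z up. Four inserts lie two by two in any order, hole centres 90 mm apart, in a low fixed tray (the caddy, 194 mm square, rim 18 mm high). A seated die stands 13 mm above the desk and sticks out 47 mm.
- pocket_xl_hole0 (a point): The largest pocket: a round blind hole 66 mm across, 8 mm deep, in a fixed 88 mm square pale wooden insert, top 21 mm above the desk. Point: centre of the hole's mouth, z up. Four inserts lie two by two in any order, hole centres 90 mm apart, in a low fixed tray (the caddy, 194 mm square, rim 18 mm high). A seated die stands 13 mm above the desk and sticks out 47 mm.
- weight_a_center (a point): Balance weight, a look-alike that stays out: loose steel cylinder 32 mm across, 32 mm high, with a narrow neck and round knob on top, 55 mm tall in all. Point: on its axis, 27.5 mm above its underside; z is its axis. It stands among the dies.
- weight_b_center (a point): Balance weight, a look-alike that stays out: loose steel cylinder 42 mm across, 32 mm high, with a narrow neck and round knob on top, 55 mm tall in all. Point: on its axis, 27.5 mm above its underside; z is its axis. A staple remover and token stack (20 mm high) stand there too; gaps between these eight things: at least 25 mm along y, 45 mm along x.
Things that resemble listed ones, but are neither listed nor needed, are in the scene too. What is shaped like the part that bears die_xl_center but yellow is not meant.

How it is judged:
By the outcome, as a careful person would: the job done as asked, in the order asked, and still so for the second after the job is handed in, with the robot touching nothing.
It also fails if it takes over 99 s, if anything falls off the work surface, if the arm or the gripper's body presses on something with over 40 N, if the wrist force passes 120 N, or if a joint passes its speed limit or range.

## Robot

A 6-joint arm with a two-finger parallel gripper is mounted at the origin on the work surface. World frame = base frame: x ahead of the robot, y to its left, z up, the work surface at z = 0. Lengths are in m, angles in rad, forces in N, time in s.
With the tool pointing down it reaches from about 0.325 to 0.85 m from the base axis. Payload 4.4 kg.
Tool frame: the origin (TCP) lies at the very end of the fingers, on their centre line; the grasp point (between the pads) lies 19 mm behind it (tcp_to_grasp is the z of the grasp point in the tool frame, in m); z points along the fingers, y is the direction in which the jaws open and shut (so a half turn about z gives the same grasp; the last joint's range is limited). The gripper opens to 94 mm and grips with 3 to 60 N. Pads are 16 mm wide; open, the fingers measure 119 mm over their backs; the gripper's body (75 mm by 177 mm) begins 78 mm behind the grasp point.
Start: joints at [1.129, 0.207, 1.542, -0, 1.393, -0.15], TCP at [0.165, 0.551, 0.205] pointing down, gripper open.
Joint ranges: [-2.73, 2.73], [-0.86, 2.22], [0.23, 2.46], [-1.11, 4.25], [0.08, 2.63], [-2.82, 2.82]. Speed limits (rad/s): [2.79, 2.79, 3.14, 3.14, 3.14, 3.14].

## Interface

Orientations are given as a 3x3 rotation matrix whose columns are the frame's x, y, z axes.
In Python, from plant import get_state, grab_frame, get_calibration, finish_job, tcp_to_grasp gives the robot as it stands.
- The arm moves only by the tool drive_tool, never from a script. Its argument "moves" is a list of rows, each an object of numbers: "tx", "ty", "tz": the shift along the world's x, y, z in mm; "roll": the turn about the world's z in degrees; "claw": the opening, from 0 (shut) to 1 (fully open). A call has 1 to 20 rows; each row is the pose to reach, as a shift and turn from the pose measured when the call began; what a row does not reach only later rows make up. A row lasts 1/8 s, in which the tool goes at most 62.5 mm and 10.7 degrees, less where a joint would pass 70% of its speed; a pose out of reach is approached as far as the arm can. A call with a gripper value outside its range is refused whole. The fingers move at their own pace and stop on an object; "force" is the grip in N (left out, the last holds). Time passes only in rows, so rows that repeat a pose let the fingers close. It gives the time, the measured TCP pose, the force and the opening at its end, in the units of the state.
- get_state(): the state, without advancing time (a new reading comes with each control period).
- grab_frame(name): name is "scene" or "top" or "wrist"; returns the picture (420x560x3 uint8, blue, green, red); there is no depth.
- get_calibration(name): a dict with "K" (3x3 intrinsics, pixels), "D" ([k1, k2, p1, p2, k3] as OpenCV has them; the pictures are not rectified), "R" (3x3) and "t" (3): a world point X has camera coordinates R X + t. Camera axes: x right, y down, z forward; pixel columns grow to the right and rows downward; lengths in m; the calibration is good to about 2 mm. A picture is of the moment at which its call begins: read the wrist's pose just before it. get_calibration takes no time and is no camera call; for the wrist camera it gives the pose at the moment of the call.
- finish_job(): hands the job in, once; it reports no verdict.
The state is a dict: "t": time; "joint_positions": joint angles; "qd": joint speeds; "joint_torque": joint torques, N m; "tool_pos": TCP position; "orientation": TCP orientation; "force": force on the tool from outside, world axes, zero at the start; "ft_torque": the same for the moment, N m; "grip_width": finger opening in m.
Only numpy, scipy, OpenCV 4.12 (cv2) and the standard library are available. Lean on these libraries where they do the work, as an engineer would, in place of code of your own. Each camera call takes 0.05 s, during which the arm holds its last target.

## Working session

There is one attempt and no reset: what is moved stays moved. The work goes in short steps, Python scripts to look and compute and a tool call to move; the robot and the scene stay as the last step left them, time stands still between calls to the robot, and variables do not carry over. Pictures are saved under pics/ and viewed, and the job is handed in when it is done.

Besides the shell and the picture viewer there is one more tool, called after ">>>" as a command line: name --argument value ..., lists and objects as JSON in quotes. drive_tool: Moves the arm, as the interface text tells. Its arguments: {"type":"object","properties":{"moves":{"type":"array"},"force":{"type":"number"}},"required":["moves"]}

```bash
mkdir -p pics; ls; python3 - <<'E'
from plant import *
import cv2
for n in ("scene","top","wrist"):
    c=get_calibration(n); print(n,c)
    cv2.imwrite(f"pics/{n}0.png",grab_frame(n))
s=get_state(); print(s); print(tcp_to_grasp)
E
```

```text
pics
scene {'K': array([[443.18355051,   0.        , 283.46172015],
       [  0.        , 443.18355051, 206.21856617],
       [  0.        ,   0.        ,   1.        ]]), 'D': array([0.01899706, 0.        , 0.        , 0.        , 0.        ]), 'R': array([[ 0.1701205 ,  0.98517972,  0.02190754],
       [ 0.64926958, -0.09533644, -0.75455945],
       [-0.74128808,  0.14258993, -0.65586591]]), 't': array([-0.07017818, -0.24860072,  1.35704405])}
top {'K': array([[425.63695716,   0.        , 277.0391138 ],
       [  0.        , 425.63695716, 205.59223592],
       [  0.        ,   0.        ,   1.        ]]), 'D': array([-0.04270123,  0.        ,  0.        ,  0.        ,  0.        ]), 'R': array([[-0.00486516, -0.99991112,  0.01241332],
       [-0.98998538,  0.00306473, -0.14113668],
       [ 0.14108609, -0.01297566, -0.98991229]]), 't': array([-0.03439718,  0.47369538,  1.0017673 ])}
wrist {'K': array([[354.36446046,   0.        , 278.07396346],
       [  0.        , 354.36446046, 215.82013108],
       [  0.        ,   0.        ,   1.        ]]), 'D': array([-0.09496545,  0.       
[... 345 characters left out ...]
362e-06,
        1.39350739e+00, -1.50507647e-01]), 'qd': array([-0.00038484, -0.00151345, -0.00446327, -0.000507  ,  0.0005066 ,
        0.0016718 ]), 'joint_torque': array([-4.94222877e-04, -3.71311641e+01, -2.81812996e+01,  6.98771328e-02,
        3.26814700e-02, -1.14525064e-04]), 'tool_pos': array([0.16460539, 0.55028361, 0.20455144]), 'orientation': array([[-9.58016518e-01,  2.86712015e-01, -7.56402253e-04],
       [ 2.86712890e-01,  9.58015212e-01, -1.60359233e-03],
       [ 2.64875676e-04, -1.75313822e-03, -9.99998428e-01]]), 'force': array([ 0.53168218, -0.84941063, -0.44663565]), 'ft_torque': array([-0.01407414, -0.0021713 ,  0.03678307]), 'grip_width': 0.09377609819539062}
-0.0188
```

View pics/top0.png

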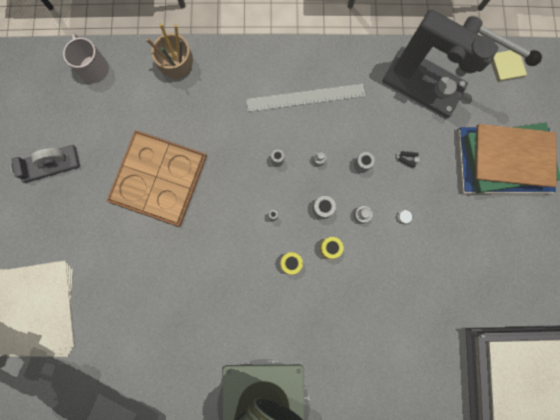

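View pics/scene0.png

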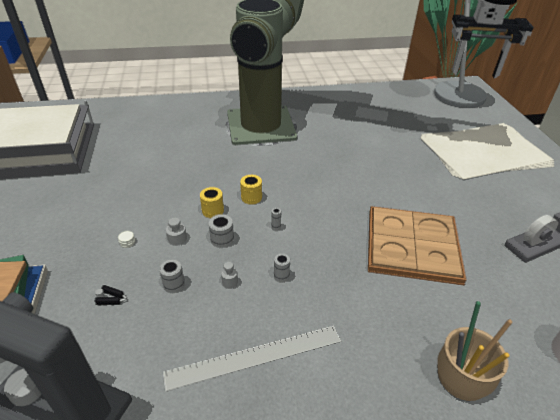

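View pics/wrist0.png

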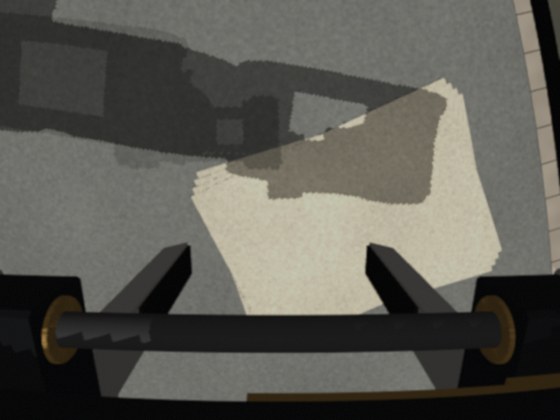

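The top view shows the dies at S (273,215), M (278,156), L (366,161) and XL (325,207). The weights are at (320,158) and (364,213), the yellow decoys at (291,264) and (332,248), and the caddy around (157,178). I'll enlarge crops next.

```bash
python3 - <<'E'
import cv2
t=cv2.imread("pics/top0.png"); s=cv2.imread("pics/scene0.png")
def crop(im,x,y,w,h,f,n):
    c=cv2.resize(im[y:y+h,x:x+w],None,fx=f,fy=f,interpolation=cv2.INTER_CUBIC)
    for k in range(0,w,10): cv2.line(c,(k*f,0),(k*f,6 if k%50 else 14),(0,0,255),1)
    for k in range(0,h,10): cv2.line(c,(0,k*f),(6 if k%50 else 14,k*f),(0,0,255),1)
    cv2.imwrite(n,c)
crop(t,260,140,130,100,6,"pics/t_dies.png")
crop(t,100,125,115,100,6,"pics/t_cad.png")
crop(s,150,200,150,100,5,"pics/s_dies.png")
crop(s,360,195,115,95,6,"pics/s_cad.png")
E
```

```text
(no output)
```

View pics/t_dies.png

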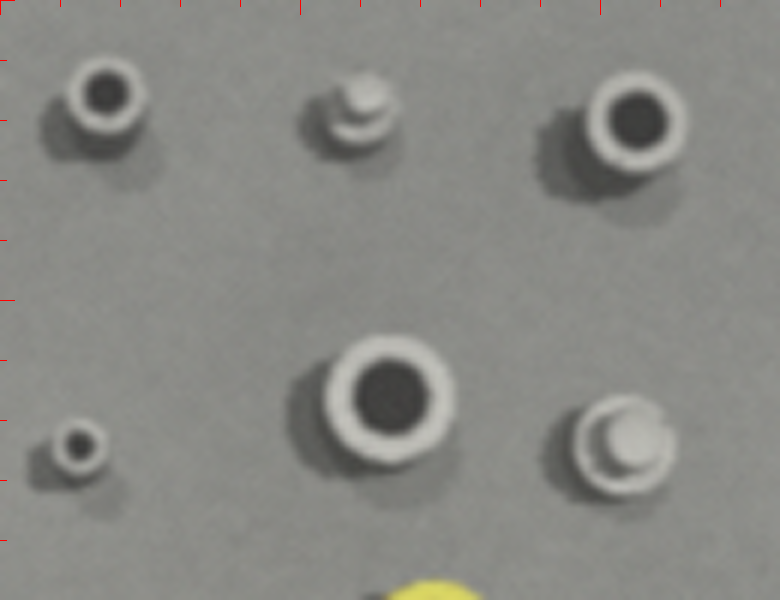

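View pics/t_cad.png

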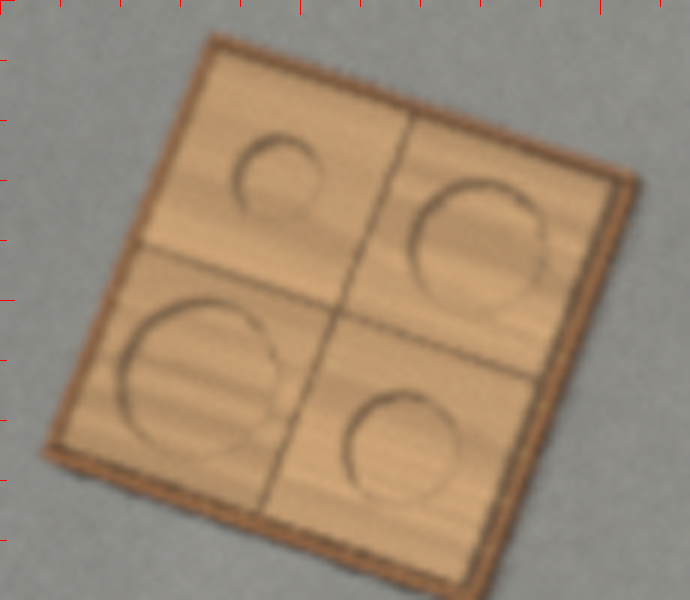

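View pics/s_dies.png

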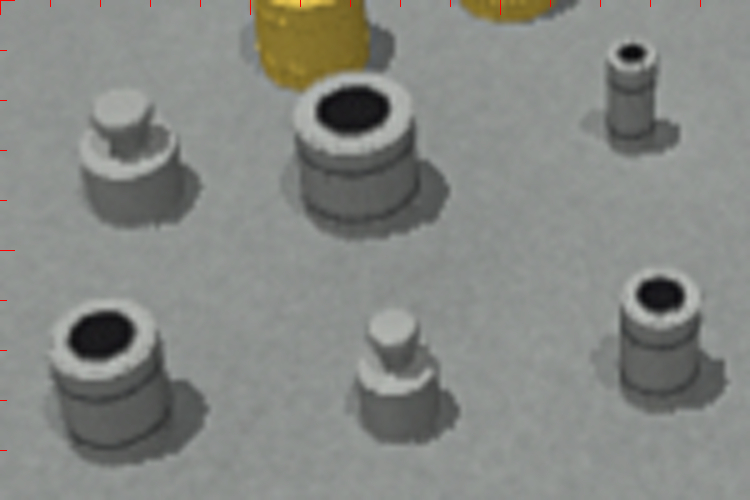

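View pics/s_cad.png

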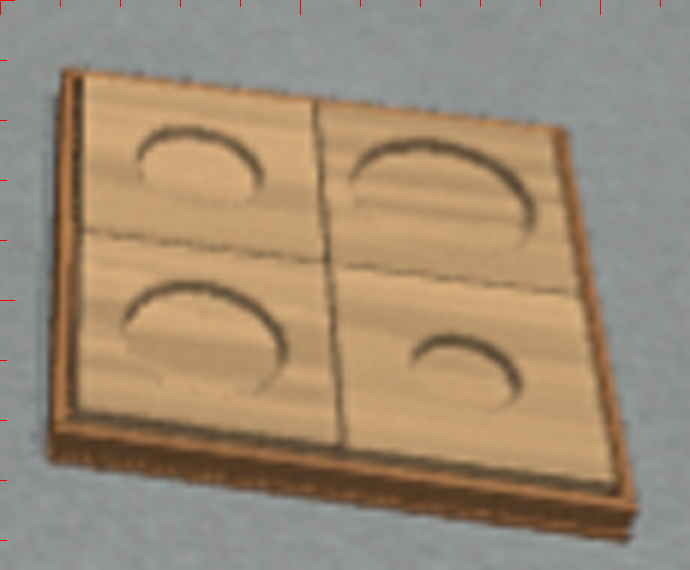

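```bash
cat > h.py <<'E'
import numpy as np, cv2
from plant import *
def und(n,uv,c=None):
    c=c or get_calibration(n)
    return cv2.undistortPoints(np.array([[uv]],float),c["K"],c["D"])[0,0]
def tri(a,b):
    P=[];U=[]
    for n,uv in (a,b):
        c=get_calibration(n); P.append(np.c_[c["R"],c["t"]]); U.append(und(n,uv,c))
    X=cv2.triangulatePoints(P[0],P[1],U[0],U[1])[:,0]; return X[:3]/X[3]
def atz(n,uv,z,c=None):
    c=c or get_calibration(n); r=c["R"].T@np.r_[und(n,uv,c),1]; o=-c["R"].T@c["t"]
    return o+r*(z-o[2])/r[2]
def proj(n,X,c=None):
    c=c or get_calibration(n); return cv2.projectPoints(np.array([X],float),cv2.Rodrigues(c["R"])[0],c["t"],c["K"],c["D"])[0][0,0]
E
python3 - <<'E'
from h import *
def m(p,x0,y0,f): return ((p[0]+.5)/f-.5+x0,(p[1]+.5)/f-.5+y0)
np.set_printoptions(precision=4,suppress=True)
for k,a,b in [("M",(106,94),(660,296)),("L",(637,121),(105,339)),("XL",(390,398),(353,112)),("S",(79,445),(632,55)),("a",(365,95),(394,326)),("b",(633,440),(122,108))]:
    ta=m(a,260,140,6);sb=m(b,150,200,5)
    print(k,tri(("top",ta),("scene",sb)),atz("top",ta,.055)[:2],atz("scene",sb,.055)[:2])
print()
R=[]
for k,a,b in [("c",(338,313),(329,262)),("r",(540,379),(82,230)),("t",(414,112),(342,445)),("b",(259,513),(316,100)),("l",(137,241),(580,293))]:
    ta=m(a,100,125,6);sb=m(b,360,195,6); X=tri(("top",ta),("scene",sb)); R.append(X)
    print(k,X,atz("top",ta,.021)[:2],atz("scene",sb,.021)[:2])
for k,a in [("S",(277,178)),("M",(402,448)),("L",(479,248)),("XL",(199,380))]:
    print(k,atz("top",m(a,100,125,6),.021)[:2])
R=np.array(R);print(np.mean(R,0), np.linalg.norm(R[1:]-R[0],axis=1))
d=(R[1]-R[4])-0; print(np.degrees(np.arctan2(d[1],d[0]))); d=R[2]-R[3]; print(np.degrees(np.arctan2(d[1],d[0])))
E
```

```text
M [ 0.5954 -0.0368  0.0495] [ 0.5939 -0.0371] [ 0.6004 -0.0374]
L [ 0.5841 -0.2527  0.0488] [ 0.5825 -0.2523] [ 0.59   -0.2507]
XL [ 0.4703 -0.1498  0.0491] [ 0.4694 -0.1495] [ 0.4768 -0.1494]
S [ 0.4517 -0.0252  0.0495] [ 0.451  -0.0257] [ 0.4579 -0.0258]
a [ 0.5949 -0.142   0.0492] [ 0.5933 -0.142 ] [ 0.6002 -0.1415]
b [ 0.453  -0.2472  0.0489] [ 0.4522 -0.2461] [ 0.4598 -0.246 ]

c [0.5501 0.267  0.0166] [0.5488 0.2645] [0.5541 0.2656]
r [0.5217 0.1818 0.0177] [0.5207 0.1799] [0.5248 0.1815]
t [0.6357 0.2369 0.0182] [0.6347 0.2358] [0.6379 0.2357]
b [0.466  0.296  0.0182] [0.4652 0.2941] [0.4688 0.2955]
l [0.5804 0.3509 0.0186] [0.5798 0.3499] [0.5825 0.3495]
S [0.6065 0.2923]
M [0.492  0.2361]
L [0.5762 0.2067]
XL [0.5208 0.3212]
[0.5508 0.2665 0.0178] [0.0898 0.0907 0.089  0.0893]
-109.16796888057398
-19.216845947734726
```

```bash
python3 - <<'E'
from h import *
c=get_calibration("wrist");s=get_state()
o=-c["R"].T@c["t"];print(o, s["orientation"].T@(o-s["tool_pos"]), c["R"].T@[0,0,1], s["orientation"].T@c["R"].T@[0,0,1])
E
```

```text
[0.1014676  0.57145164 0.38424733] [ 0.0666038  0.0018619 -0.1796818] [ 0.2199878  -0.0682917  -0.97310925] [-2.30589812e-01 -6.45351344e-04  9.73050832e-01]
```

>>> drive_tool --moves '[{"tx":45,"ty":-40,"tz":10,"roll":5,"claw":1},{"tx":85,"ty":-80,"tz":15,"roll":10,"claw":1},{"tx":125,"ty":-125,"tz":15,"roll":16.7,"claw":1},{"tx":165,"ty":-165,"tz":15,"roll":16.7,"claw":1},{"tx":205,"ty":-205,"tz":15,"roll":16.7,"claw":1},{"tx":245,"ty":-245,"tz":15,"roll":16.7,"claw":1},{"tx":285,"ty":-284,"tz":15,"roll":16.7,"claw":1},{"tx":285,"ty":-284,"tz":15,"roll":16.7,"claw":1},{"tx":285,"ty":-284,"tz":15,"roll":16.7,"claw":1},{"tx":285,"ty":-284,"tz":15,"roll":16.7,"claw":1}]'

```text
t: 1.4
tool_pos: [0.4485, 0.2673, 0.2194]
orientation: [[-1.0, -0.003, -0.001], [-0.003, 1.0, -0.002], [0.001, -0.002, -1.0]]
force: [0.5, -1.1, -0.4]
grip_width: 0.0939
```

```bash
cat > snap.py <<'E'
import sys,pickle
from h import *
n=sys.argv[1]
c=get_calibration("wrist"); im=grab_frame("wrist"); s=get_state()
cv2.imwrite(f"pics/{n}.png",im); pickle.dump((c,s),open(f"{n}.pkl","wb"))
print(s["t"],s["tool_pos"].round(4),s["orientation"][:,1].round(3))
E
python3 snap.py w1
```

```text
1.45 [0.4485 0.2674 0.2194] [-0.003  1.    -0.002]
```

View pics/w1.png

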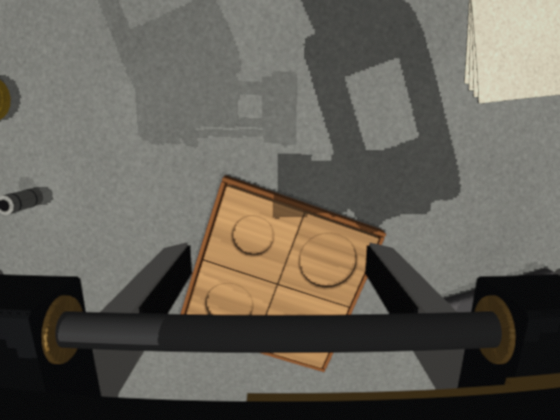

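Wrist image: down in the picture is +x, so the fingers hide part of the caddy. I'll shift forward in x for a clear view.

>>> drive_tool --moves '[{"tx":50,"ty":0,"tz":0},{"tx":100,"ty":0,"tz":0},{"tx":150,"ty":0,"tz":0},{"tx":200,"ty":0,"tz":0},{"tx":200,"ty":0,"tz":0},{"tx":200,"ty":0,"tz":0},{"tx":200,"ty":0,"tz":0}]'

```text
schema error: expected keys tx, ty, tz, roll, claw
```

```bash
python3 snap.py w2
```

```text
1.5 [0.4486 0.2674 0.2195] [-0.003  1.    -0.002]
```

View pics/w2.png

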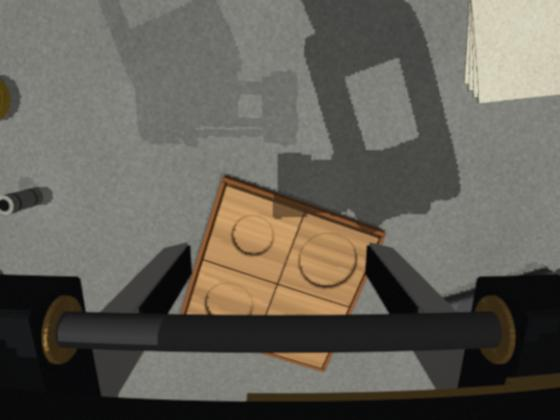

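The call was refused because each row needs all five keys, so the arm hasn't moved and the view is the same.

>>> drive_tool --moves '[{"tx":45,"ty":0,"tz":0,"roll":0,"claw":1},{"tx":90,"ty":0,"tz":0,"roll":0,"claw":1},{"tx":135,"ty":0,"tz":0,"roll":0,"claw":1},{"tx":180,"ty":0,"tz":0,"roll":0,"claw":1},{"tx":180,"ty":0,"tz":0,"roll":0,"claw":1},{"tx":180,"ty":0,"tz":0,"roll":0,"claw":1},{"tx":180,"ty":0,"tz":0,"roll":0,"claw":1}]'

```text
t: 2.38
tool_pos: [0.6273, 0.2681, 0.22]
orientation: [[-1.0, -0.004, -0.001], [-0.004, 1.0, -0.001], [0.001, -0.001, -1.0]]
force: [-0.9, 0.3, 0.1]
grip_width: 0.0942
```

```bash
python3 snap.py w2; python3 -c "
import cv2
c=cv2.imread('pics/w2.png')[:290,150:430];cv2.imwrite('pics/w2c.png',cv2.resize(c,None,fx=2,fy=2,interpolation=2))"
```

```text
2.425 [0.6275 0.268  0.2202] [-0.004  1.    -0.001]
```

View pics/w2c.png

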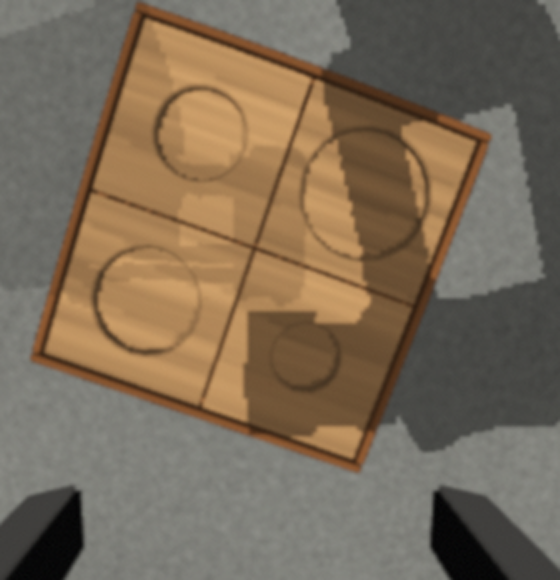

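The wrist view shows the pocket mouths in crop pixels at M (201,134), XL (364,193), L (148,300) and S (305,355), with the seam crossing at (254,247). In w1, M was at (253,235), XL at (328,259) and the crossing at (278,285).

```bash
python3 - <<'E'
from h import *
import pickle
np.set_printoptions(precision=4,suppress=True)
c1,_=pickle.load(open("w1.pkl","rb"));c2,_=pickle.load(open("w2.pkl","rb"))
f=lambda p:((p[0]+.5)/2-.5+150,(p[1]+.5)/2-.5)
pts={"M":(201,134),"XL":(364,193),"L":(148,300),"S":(305,355),"c":(254,247),"l":(92,190),"r":(417,304),"t":(314,78),"b":(201,406)}
W={k:atz("wrist",f(p),.021,c2) for k,p in pts.items()}
for k in W: print(k,W[k])
print(np.linalg.norm(W["l"]-W["r"]),np.linalg.norm(W["t"]-W["b"]), np.mean([W[k] for k in("M","XL","L","S")],0))
for k,p in (("M",(253,235)),("XL",(328,259)),("c",(278,285))):
    P=[np.c_[c["R"],c["t"]] for c in(c1,c2)]
    X=cv2.triangulatePoints(P[0],P[1],und("",p,c1),und("",f(pts[k]),c2))[:,0];print(k,X[:3]/X[3])
E
```

```text
M [0.4953 0.2405 0.021 ]
XL [0.524  0.3242 0.021 ]
L [0.5793 0.2117 0.021 ]
S [0.6082 0.2952 0.021 ]
c [0.5518 0.2677 0.021 ]
l [0.5227 0.1839 0.021 ]
r [0.5805 0.3542 0.021 ]
t [0.4678 0.2975 0.021 ]
b [0.6363 0.2391 0.021 ]
0.17987433780829512 0.1783686657130439 [0.5517 0.2679 0.021 ]
M [0.4947 0.2404 0.0176]
XL [0.5235 0.3254 0.0161]
c [0.5519 0.2682 0.025 ]
```

>>> drive_tool --moves '[{"tx":10,"ty":-45,"tz":0,"roll":0,"claw":1},{"tx":20,"ty":-90,"tz":0,"roll":0,"claw":1},{"tx":30,"ty":-140,"tz":0,"roll":0,"claw":1},{"tx":40,"ty":-190,"tz":0,"roll":0,"claw":1},{"tx":50,"ty":-240,"tz":0,"roll":0,"claw":1},{"tx":50,"ty":-290,"tz":0,"roll":0,"claw":1},{"tx":50,"ty":-340,"tz":0,"roll":0,"claw":1},{"tx":50,"ty":-380,"tz":0,"roll":0,"claw":1},{"tx":50,"ty":-410,"tz":0,"roll":0,"claw":1},{"tx":50,"ty":-410,"tz":0,"roll":0,"claw":1},{"tx":50,"ty":-410,"tz":0,"roll":0,"claw":1},{"tx":50,"ty":-410,"tz":0,"roll":0,"claw":1}]'

```text
t: 3.92
tool_pos: [0.6775, -0.1402, 0.2205]
orientation: [[-1.0, -0.006, 0.0], [-0.006, 1.0, -0.001], [-0.0, -0.001, -1.0]]
force: [0.5, 0.3, 0.3]
grip_width: 0.0939
```

```bash
python3 snap.py w3; python3 -c "
import cv2
c=cv2.imread('pics/w3.png')[:260,120:440];cv2.imwrite('pics/w3c.png',cv2.resize(c,None,fx=2.5,fy=2.5/1.125*1.125*0.9,interpolation=2)) if 0 else cv2.imwrite('pics/w3c.png',cv2.resize(c,None,fx=2,fy=2,interpolation=2))"
```

```text
3.975 [ 0.6775 -0.1403  0.2204] [-0.006  1.    -0.001]
```

View pics/w3c.png

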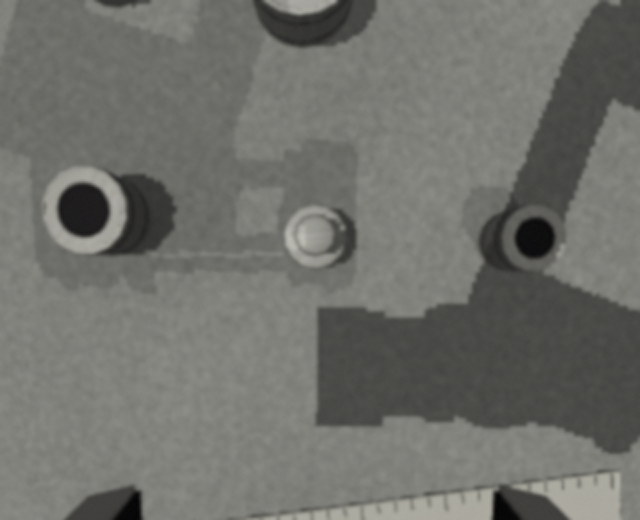

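Crop: L's top centre is at (86,210), M's at (532,238) and weight a's knob at (315,235). Backing up about 110 mm gives a second view and brings the second row in.

>>> drive_tool --moves '[{"tx":-40,"ty":0,"tz":0,"roll":0,"claw":1},{"tx":-75,"ty":0,"tz":0,"roll":0,"claw":1},{"tx":-110,"ty":0,"tz":0,"roll":0,"claw":1},{"tx":-110,"ty":0,"tz":0,"roll":0,"claw":1},{"tx":-110,"ty":0,"tz":0,"roll":0,"claw":1},{"tx":-110,"ty":0,"tz":0,"roll":0,"claw":1}]'

```text
t: 4.72
tool_pos: [0.5687, -0.1402, 0.2207]
orientation: [[-1.0, -0.007, 0.001], [-0.007, 1.0, -0.002], [-0.001, -0.002, -1.0]]
force: [1.1, 0.4, -0.8]
grip_width: 0.0939
```

```bash
python3 snap.py w4; python3 -c "
import cv2
c=cv2.imread('pics/w4.png')[:280,100:470];cv2.imwrite('pics/w4c.png',cv2.resize(c,None,fx=2,fy=2,interpolation=2))"
```

```text
4.775 [ 0.5685 -0.1402  0.2205] [-0.007  1.    -0.001]
```

View pics/w4c.png

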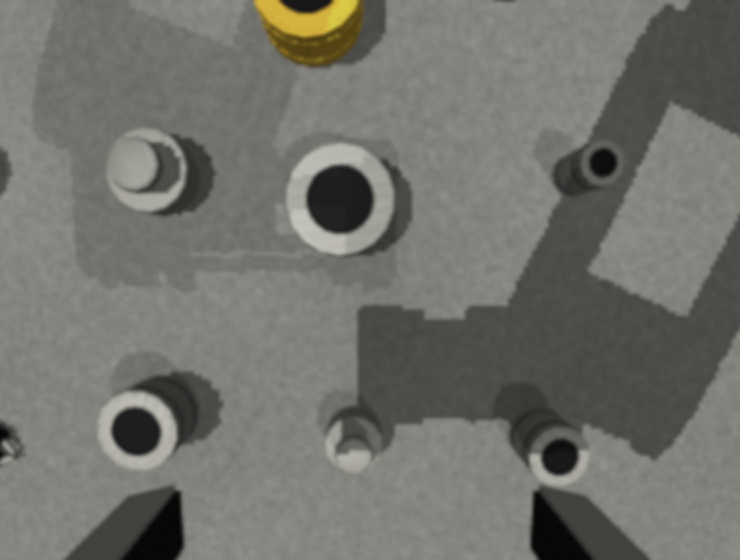

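Crop: L (137,431), M (559,457), XL (340,198), S (601,163). Weights are at (148,170) and (353,445).

```bash
python3 - <<'E'
from h import *
import pickle
np.set_printoptions(precision=4,suppress=True)
c3,_=pickle.load(open("w3.pkl","rb"));c4,_=pickle.load(open("w4.pkl","rb"))
f3=lambda p:((p[0]+.5)/2-.5+120,(p[1]+.5)/2-.5)
f4=lambda p:((p[0]+.5)/2-.5+100,(p[1]+.5)/2-.5)
P=[np.c_[c["R"],c["t"]] for c in(c3,c4)]
for k,a,b in (("L",(86,210),(137,431)),("M",(532,238),(559,457))):
    X=cv2.triangulatePoints(P[0],P[1],und("",f3(a),c3),und("",f4(b),c4))[:,0];print(k,X[:3]/X[3],atz("",f3(a),.055,c3),atz("",f4(b),.055,c4))
for k,b in(("XL",(340,198)),("S",(601,163)),("b_body",(148,170))): print(k,atz("",f4(b),.055 if k!="b_body" else .032,c4))
E
```

```text
L [ 0.5853 -0.2501  0.0528] [ 0.5854 -0.249   0.055 ] [ 0.5848 -0.2498  0.055 ]
M [ 0.5972 -0.0356  0.0532] [ 0.5972 -0.0366  0.055 ] [ 0.5967 -0.0357  0.055 ]
XL [ 0.4717 -0.1473  0.055 ]
S [ 0.4535 -0.0247  0.055 ]
b_body [ 0.4557 -0.2443  0.032 ]
```

>>> drive_tool --moves '[{"tx":-40,"ty":40,"tz":-20,"roll":0,"claw":0.6},{"tx":-80,"ty":80,"tz":-40,"roll":0,"claw":0.6},{"tx":-115,"ty":115,"tz":-70,"roll":0,"claw":0.6},{"tx":-115,"ty":115,"tz":-110,"roll":0,"claw":0.6},{"tx":-115,"ty":115,"tz":-120,"roll":0,"claw":0.6},{"tx":-115,"ty":115,"tz":-120,"roll":0,"claw":0.6},{"tx":-115,"ty":115,"tz":-120,"roll":0,"claw":0.6},{"tx":-115,"ty":115,"tz":-120,"roll":0,"claw":0.6}]' --force 30

```text
t: 5.78
tool_pos: [0.4551, -0.0258, 0.1019]
orientation: [[-1.0, -0.006, 0.003], [-0.006, 1.0, -0.002], [-0.003, -0.002, -1.0]]
force: [0.3, -0.1, -0.3]
grip_width: 0.0569
```

```bash
python3 snap.py w5
```

```text
5.825 [ 0.4548 -0.0258  0.1017] [-0.006  1.    -0.002]
```

View pics/w5.png

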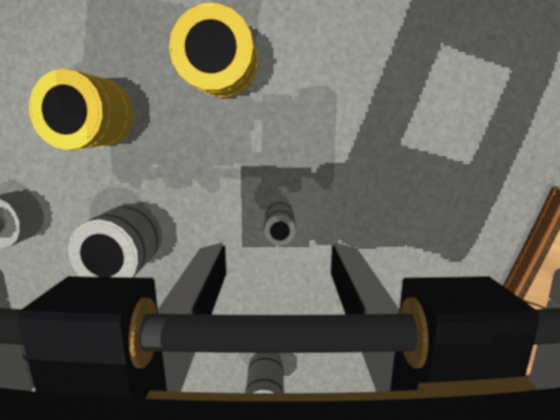

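S's top is at (280,230), midway between the finger tips. I'll check x numerically.

```bash
python3 -c "
from h import *;import pickle
c,s=pickle.load(open('w5.pkl','rb'));print(atz('',(280,230),.055,c))"
```

```text
[ 0.45246645 -0.02302776  0.055     ]
```

>>> drive_tool --moves '[{"tx":-2,"ty":2,"tz":-30,"roll":0,"claw":0.6},{"tx":-2,"ty":2,"tz":-60,"roll":0,"claw":0.6},{"tx":-2,"ty":2,"tz":-87,"roll":0,"claw":0.6},{"tx":-2,"ty":2,"tz":-87,"roll":0,"claw":0.6},{"tx":-2,"ty":2,"tz":-87,"roll":0,"claw":0.6},{"tx":-2,"ty":2,"tz":-87,"roll":0,"claw":0},{"tx":-2,"ty":2,"tz":-87,"roll":0,"claw":0},{"tx":-2,"ty":2,"tz":-87,"roll":0,"claw":0},{"tx":-2,"ty":2,"tz":-87,"roll":0,"claw":0},{"tx":-2,"ty":2,"tz":-87,"roll":0,"claw":0},{"tx":-2,"ty":2,"tz":-87,"roll":0,"claw":0}]' --force 30

```text
t: 7.2
tool_pos: [0.453, -0.0239, 0.0149]
orientation: [[-1.0, -0.006, 0.003], [-0.006, 1.0, -0.002], [-0.003, -0.002, -1.0]]
force: [-0.7, 0.3, 2.8]
grip_width: 0.0215
```

>>> drive_tool --moves '[{"tx":0,"ty":0,"tz":40,"roll":0,"claw":0},{"tx":0,"ty":0,"tz":85,"roll":0,"claw":0},{"tx":15,"ty":30,"tz":105,"roll":0,"claw":0},{"tx":35,"ty":70,"tz":105,"roll":0,"claw":0},{"tx":55,"ty":115,"tz":105,"roll":0,"claw":0},{"tx":77,"ty":160,"tz":105,"roll":0,"claw":0},{"tx":100,"ty":205,"tz":105,"roll":0,"claw":0},{"tx":120,"ty":250,"tz":105,"roll":0,"claw":0},{"tx":140,"ty":290,"tz":95,"roll":0,"claw":0},{"tx":155.5,"ty":319.5,"tz":80,"roll":0,"claw":0},{"tx":155.5,"ty":319.5,"tz":60,"roll":0,"claw":0},{"tx":155.5,"ty":319.5,"tz":50,"roll":0,"claw":0},{"tx":155.5,"ty":319.5,"tz":50,"roll":0,"claw":0},{"tx":155.5,"ty":319.5,"tz":50,"roll":0,"claw":0},{"tx":155.5,"ty":319.5,"tz":50,"roll":0,"claw":0}]'

```text
t: 9.07
tool_pos: [0.6093, 0.2954, 0.0663]
orientation: [[-1.0, -0.006, 0.005], [-0.006, 1.0, -0.001], [-0.005, -0.001, -1.0]]
force: [0.3, 0.0, -1.3]
grip_width: 0.0215
```

```bash
python3 snap.py w6; python3 - <<'E'
from h import *
cv2.imwrite("pics/s6.png",cv2.resize(grab_frame("scene")[140:290,340:500],None,fx=4,fy=4,interpolation=2))
E
```

```text
9.125 [0.6092 0.2955 0.0662] [-0.006  1.    -0.002]
```

View pics/w6.png

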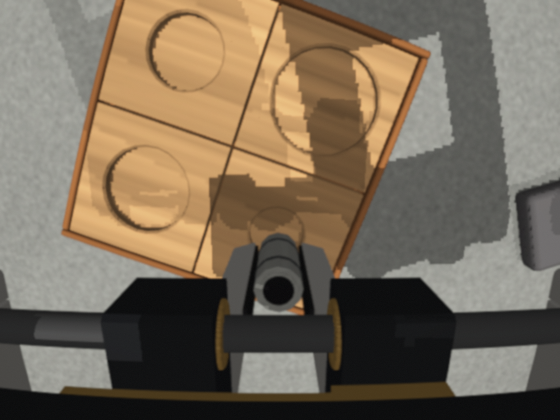

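View pics/s6.png

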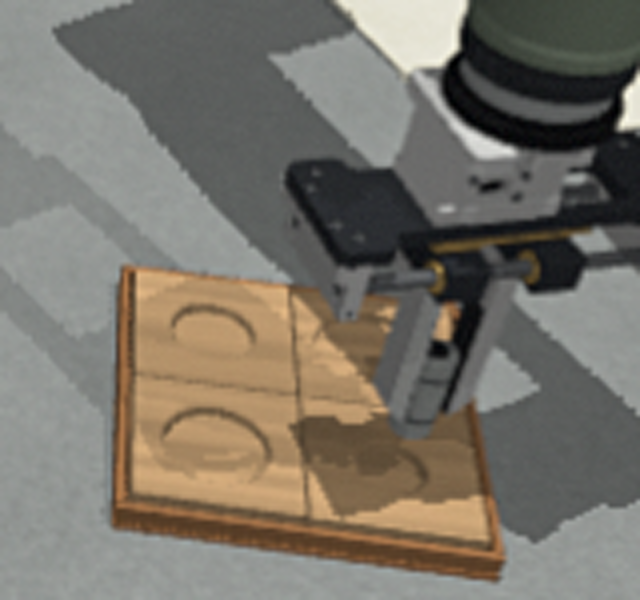

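The die hangs over the S pocket, whose mouth is centred around (276,233). I'll compare that with the prediction.

```bash
python3 -c "
from h import *;import pickle
c,s=pickle.load(open('w6.pkl','rb'))
for p in [(276,233),(185,51),(147.5,189),(324,101),(233,148)]: print(atz('',p,.021,c).round(4))"
```

```text
[0.6084 0.2956 0.021 ]
[0.495  0.2402 0.021 ]
[0.5793 0.2119 0.021 ]
[0.5243 0.3245 0.021 ]
[0.5532 0.2684 0.021 ]
```

>>> drive_tool --moves '[{"tx":-0.5,"ty":0,"tz":-15,"roll":0,"claw":0},{"tx":-0.5,"ty":0,"tz":-28,"roll":0,"claw":0},{"tx":-0.5,"ty":0,"tz":-35,"roll":0,"claw":0},{"tx":-0.5,"ty":0,"tz":-37.5,"roll":0,"claw":0},{"tx":-0.5,"ty":0,"tz":-37.5,"roll":0,"claw":0},{"tx":-0.5,"ty":0,"tz":-37.5,"roll":0,"claw":0},{"tx":-0.5,"ty":0,"tz":-37.5,"roll":0,"claw":0}]'

```text
t: 10.05
tool_pos: [0.6088, 0.2956, 0.0287]
orientation: [[-1.0, -0.006, 0.005], [-0.006, 1.0, -0.001], [-0.005, -0.001, -1.0]]
force: [0.0, -0.4, -2.3]
grip_width: 0.0216
```

>>> drive_tool --moves '[{"tx":0,"ty":0,"tz":-0.8,"roll":0,"claw":0},{"tx":0,"ty":0,"tz":-0.8,"roll":0,"claw":0.3},{"tx":0,"ty":0,"tz":-0.8,"roll":0,"claw":0.5},{"tx":0,"ty":0,"tz":0,"roll":0,"claw":0.5},{"tx":0,"ty":0,"tz":0,"roll":0,"claw":0.5},{"tx":0,"ty":0,"tz":30,"roll":0,"claw":0.5},{"tx":0,"ty":0,"tz":60,"roll":0,"claw":0.5},{"tx":0,"ty":0,"tz":100,"roll":0,"claw":0.6},{"tx":0,"ty":-45,"tz":110,"roll":0,"claw":0.6},{"tx":0,"ty":-90,"tz":110,"roll":0,"claw":0.6},{"tx":0,"ty":-135,"tz":110,"roll":0,"claw":0.6},{"tx":0,"ty":-180,"tz":110,"roll":0,"claw":0.6},{"tx":0,"ty":-225,"tz":110,"roll":0,"claw":0.6},{"tx":-6,"ty":-270,"tz":100,"roll":0,"claw":0.6},{"tx":-12,"ty":-305,"tz":85,"roll":0,"claw":0.6},{"tx":-12,"ty":-331.5,"tz":72,"roll":0,"claw":0.6},{"tx":-12,"ty":-331.5,"tz":72,"roll":0,"claw":0.6},{"tx":-12,"ty":-331.5,"tz":72,"roll":0,"claw":0.6},{"tx":-12,"ty":-331.5,"tz":72,"roll":0,"claw":0.6}]'

```text
t: 12.42
tool_pos: [0.5975, -0.0347, 0.1015]
orientation: [[-1.0, -0.007, 0.007], [-0.007, 1.0, -0.001], [-0.007, -0.001, -1.0]]
force: [0.5, 0.8, -0.3]
grip_width: 0.0567
```

```bash
python3 snap.py w7; python3 - <<'E'
from h import *
a=grab_frame("scene"); b=cv2.imread("pics/w7.png")
cv2.imwrite("pics/c7.png",np.hstack([cv2.resize(a[180:300,350:480],(420,388),interpolation=2),cv2.resize(b,None,fx=.68,fy=388/420)]))
E
```

```text
12.475 [ 0.5974 -0.0348  0.1014] [-0.008  1.    -0.001]
```

View pics/c7.png

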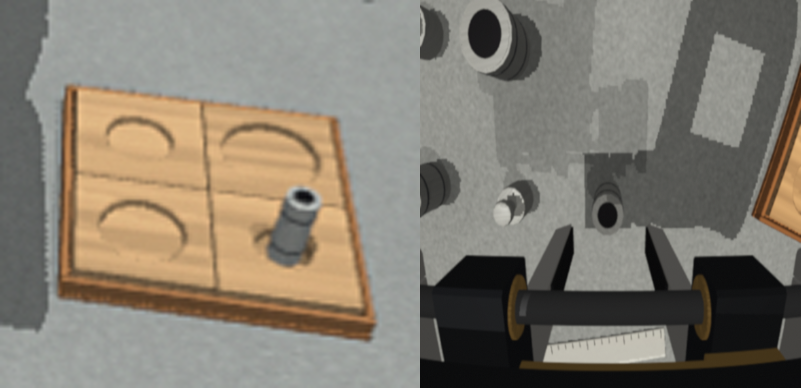

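View pics/w7.png

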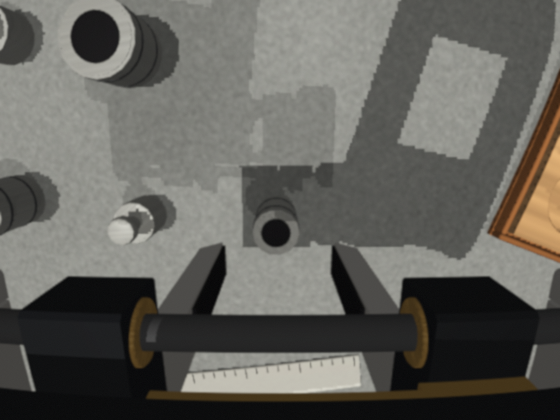

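In the scene view, S may be leaning in its pocket, so I'll compare it with the projection of an upright, seated die. M's top is at (276,232) in the wrist view.

```bash
cat > chk.py <<'E'
import sys
from h import *
# draw expected seated cylinder outlines
def draw(im,n,x,y,z0,r,f,ox,oy,col=(0,0,255)):
    a=np.linspace(0,2*np.pi,40)
    for z in (z0,z0+.055):
        p=np.array([proj(n,(x+r*np.cos(t),y+r*np.sin(t),z)) for t in a])
        p=((p-[ox,oy]+.5)*f-.5).astype(int); cv2.polylines(im,[p.reshape(-1,1,2)],True,col,1)
E
python3 - <<'E'
from chk import *
a=grab_frame("scene");t=grab_frame("top")
A=cv2.resize(a[190:290,360:470],None,fx=6,fy=6,interpolation=2)
for z,col in((.013,(0,0,255)),): draw(A,"scene",.6083-.004,.2957,.013,.011,6,360,190)
cv2.imwrite("pics/a8.png",A)
B=cv2.resize(t[125:225,100:215],None,fx=6,fy=6,interpolation=2); draw(B,"top",.606,.2926,.013,.011,6,100,125)
cv2.imwrite("pics/b8.png",B)
E
python3 -c "
from h import *;import pickle
c,s=pickle.load(open('w7.pkl','rb'));print(atz('',(276,232),.055,c))"
```

```text
[ 0.59624076 -0.03454302  0.055     ]
```

View pics/a8.png

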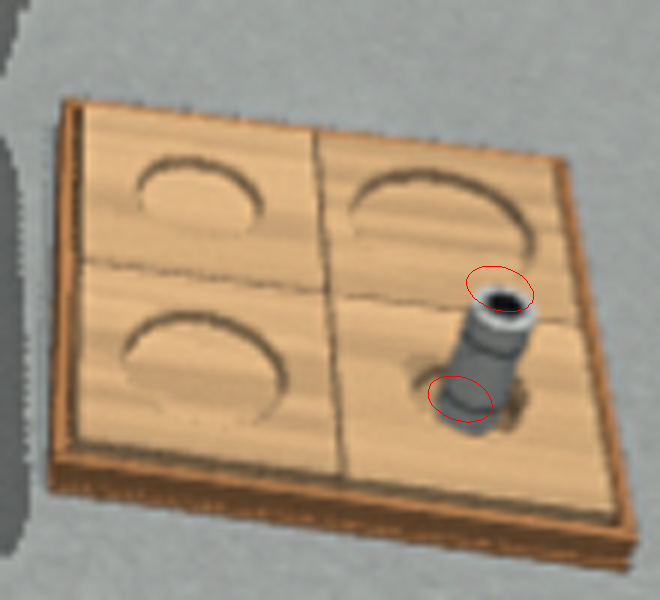

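View pics/b8.png

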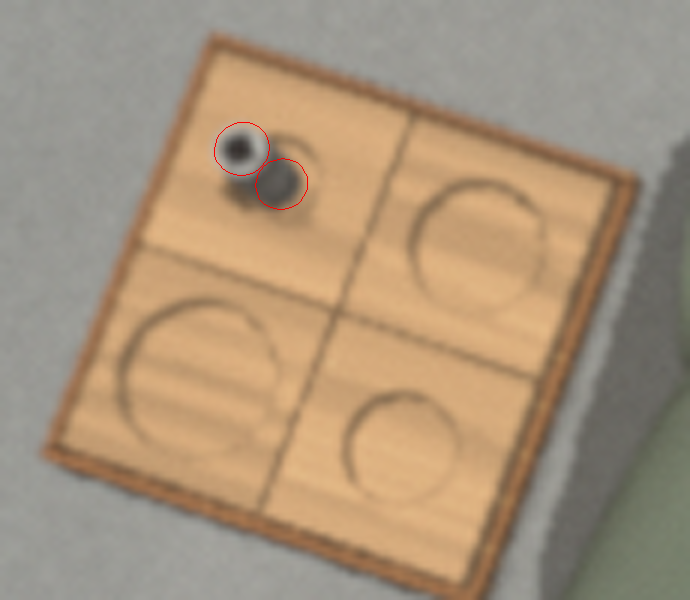

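The red outlines match the die's lean in both views, so S is upright and seated. M's position agrees, so I'll grasp it.

>>> drive_tool --moves '[{"tx":-1,"ty":0,"tz":-30,"roll":0,"claw":0.6},{"tx":-1,"ty":0,"tz":-60,"roll":0,"claw":0.6},{"tx":-1,"ty":0,"tz":-86,"roll":0,"claw":0.6},{"tx":-1,"ty":0,"tz":-86,"roll":0,"claw":0.6},{"tx":-1,"ty":0,"tz":-86,"roll":0,"claw":0.6},{"tx":-1,"ty":0,"tz":-86,"roll":0,"claw":0.2},{"tx":-1,"ty":0,"tz":-86,"roll":0,"claw":0.2},{"tx":-1,"ty":0,"tz":-86,"roll":0,"claw":0.2},{"tx":-1,"ty":0,"tz":-86,"roll":0,"claw":0.2},{"tx":-1,"ty":0,"tz":-86,"roll":0,"claw":0.2}]' --force 35

```text
t: 13.88
tool_pos: [0.5968, -0.0355, 0.016]
orientation: [[-1.0, -0.007, 0.007], [-0.007, 1.0, -0.002], [-0.007, -0.002, -1.0]]
force: [-1.0, -1.4, 4.6]
grip_width: 0.0317
```

>>> drive_tool --moves '[{"tx":0,"ty":0,"tz":40,"roll":0,"claw":0.2},{"tx":0,"ty":0,"tz":85,"roll":0,"claw":0.2},{"tx":-12,"ty":30,"tz":105,"roll":0,"claw":0.2},{"tx":-28,"ty":75,"tz":105,"roll":0,"claw":0.2},{"tx":-45,"ty":120,"tz":105,"roll":0,"claw":0.2},{"tx":-62,"ty":165,"tz":105,"roll":0,"claw":0.2},{"tx":-78,"ty":210,"tz":105,"roll":0,"claw":0.2},{"tx":-92,"ty":250,"tz":95,"roll":0,"claw":0.2},{"tx":-102,"ty":275.5,"tz":80,"roll":0,"claw":0.2},{"tx":-102,"ty":275.5,"tz":60,"roll":0,"claw":0.2},{"tx":-102,"ty":275.5,"tz":50,"roll":0,"claw":0.2},{"tx":-102,"ty":275.5,"tz":50,"roll":0,"claw":0.2},{"tx":-102,"ty":275.5,"tz":50,"roll":0,"claw":0.2},{"tx":-102,"ty":275.5,"tz":50,"roll":0,"claw":0.2}]'

```text
t: 15.62
tool_pos: [0.4957, 0.2399, 0.0668]
orientation: [[-1.0, -0.006, 0.009], [-0.006, 1.0, -0.002], [-0.009, -0.002, -1.0]]
force: [0.1, 0.5, -2.5]
grip_width: 0.0318
```

```bash
python3 snap.py w8
```

```text
15.675 [0.4956 0.2399 0.0668] [-0.006  1.    -0.002]
```

View pics/w8.png

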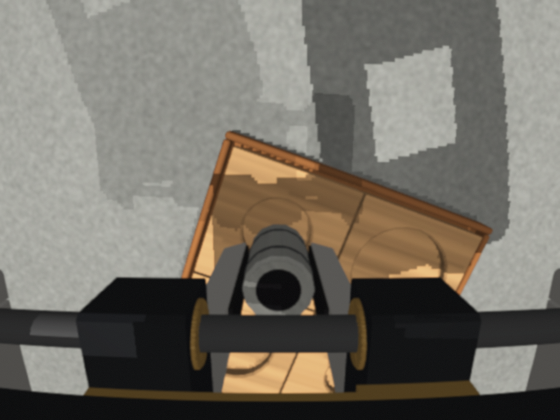

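M hangs over its pocket, whose mouth is centred around (276,231), as it was for S. Lowering it now.

>>> drive_tool --moves '[{"tx":0,"ty":0,"tz":-15,"roll":0,"claw":0.2},{"tx":0,"ty":0,"tz":-28,"roll":0,"claw":0.2},{"tx":0,"ty":0,"tz":-35,"roll":0,"claw":0.2},{"tx":0,"ty":0,"tz":-38,"roll":0,"claw":0.2},{"tx":0,"ty":0,"tz":-38,"roll":0,"claw":0.2},{"tx":0,"ty":0,"tz":-38,"roll":0,"claw":0.2},{"tx":0,"ty":0,"tz":-38,"roll":0,"claw":0.2}]'

```text
t: 16.55
tool_pos: [0.4956, 0.24, 0.0289]
orientation: [[-1.0, -0.007, 0.009], [-0.007, 1.0, -0.001], [-0.009, -0.002, -1.0]]
force: [-1.6, -1.4, 1.4]
grip_width: 0.0316
```

>>> drive_tool --moves '[{"tx":0,"ty":0,"tz":0,"roll":0,"claw":0.45},{"tx":0,"ty":0,"tz":0,"roll":0,"claw":0.55},{"tx":0,"ty":0,"tz":0,"roll":0,"claw":0.55},{"tx":0,"ty":0,"tz":30,"roll":0,"claw":0.55},{"tx":0,"ty":0,"tz":65,"roll":0,"claw":0.6},{"tx":0,"ty":0,"tz":100,"roll":0,"claw":0.6},{"tx":8,"ty":-45,"tz":110,"roll":0,"claw":0.6},{"tx":16,"ty":-90,"tz":110,"roll":0,"claw":0.6},{"tx":24,"ty":-135,"tz":110,"roll":0,"claw":0.6},{"tx":32,"ty":-180,"tz":110,"roll":0,"claw":0.6},{"tx":40,"ty":-225,"tz":110,"roll":0,"claw":0.6},{"tx":48,"ty":-270,"tz":110,"roll":0,"claw":0.6},{"tx":56,"ty":-315,"tz":110,"roll":0,"claw":0.6},{"tx":64,"ty":-360,"tz":110,"roll":0,"claw":0.6},{"tx":72,"ty":-405,"tz":110,"roll":0,"claw":0.6},{"tx":82,"ty":-450,"tz":95,"roll":0,"claw":0.6},{"tx":89,"ty":-489.5,"tz":80,"roll":0,"claw":0.6},{"tx":89,"ty":-489.5,"tz":72,"roll":0,"claw":0.6},{"tx":89,"ty":-489.5,"tz":72,"roll":0,"claw":0.6},{"tx":89,"ty":-489.5,"tz":72,"roll":0,"claw":0.6}]'

```text
t: 19.05
tool_pos: [0.5848, -0.2483, 0.1014]
orientation: [[-1.0, -0.008, 0.009], [-0.008, 1.0, -0.001], [-0.009, -0.001, -1.0]]
force: [-0.2, 0.3, -0.1]
grip_width: 0.0563
```

```bash
python3 snap.py w9; python3 - <<'E'
from h import *
cv2.imwrite("pics/a9.png",cv2.resize(grab_frame("scene")[190:290,360:470],None,fx=5,fy=5,interpolation=2))
E
```

```text
19.1 [ 0.585  -0.2484  0.1017] [-0.008  1.    -0.002]
```

View pics/w9.png

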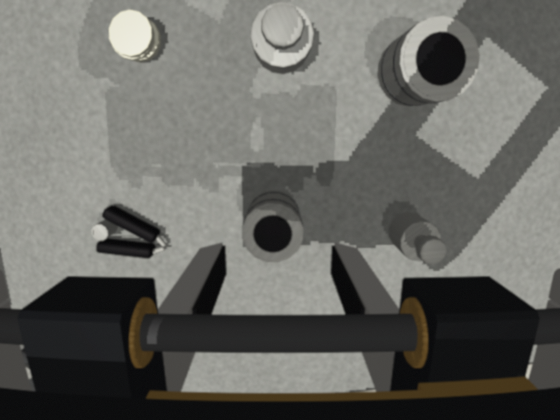

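View pics/a9.png

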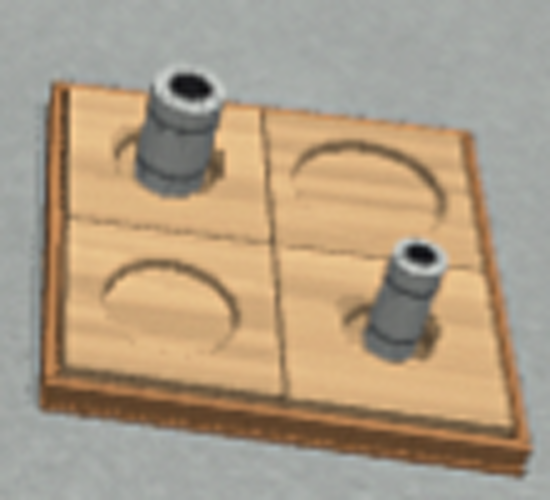

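M and S stand upright in their pockets. L's top is at (272.5,232), a few pixels left of the finger midline at 278.

```bash
python3 -c "
from h import *;import pickle
c,s=pickle.load(open('w9.pkl','rb'));print(atz('',(272.5,232),.055,c))"
```

```text
[ 0.58375841 -0.25041165  0.055     ]
```

>>> drive_tool --moves '[{"tx":-1,"ty":-2,"tz":-15,"roll":0,"claw":0.62},{"tx":-1,"ty":-2,"tz":-30,"roll":0,"claw":0.62},{"tx":-1,"ty":-2,"tz":-60,"roll":0,"claw":0.62},{"tx":-1,"ty":-2,"tz":-86,"roll":0,"claw":0.62},{"tx":-1,"ty":-2,"tz":-86,"roll":0,"claw":0.62},{"tx":-1,"ty":-2,"tz":-86,"roll":0,"claw":0.62},{"tx":-1,"ty":-2,"tz":-86,"roll":0,"claw":0.3},{"tx":-1,"ty":-2,"tz":-86,"roll":0,"claw":0.3},{"tx":-1,"ty":-2,"tz":-86,"roll":0,"claw":0.3},{"tx":-1,"ty":-2,"tz":-86,"roll":0,"claw":0.3},{"tx":-1,"ty":-2,"tz":-86,"roll":0,"claw":0.3}]' --force 40

```text
t: 20.52
tool_pos: [0.5852, -0.2515, 0.0173]
orientation: [[-1.0, -0.008, 0.012], [-0.008, 1.0, -0.004], [-0.012, -0.004, -1.0]]
force: [-0.6, -1.1, 5.1]
grip_width: 0.0414
```

>>> drive_tool --moves '[{"tx":0,"ty":0,"tz":40,"roll":0,"claw":0.3},{"tx":0,"ty":0,"tz":85,"roll":0,"claw":0.3},{"tx":0,"ty":15,"tz":110,"roll":0,"claw":0.3},{"tx":0,"ty":55,"tz":110,"roll":0,"claw":0.3},{"tx":0,"ty":100,"tz":110,"roll":0,"claw":0.3},{"tx":0,"ty":145,"tz":110,"roll":0,"claw":0.3},{"tx":-1,"ty":190,"tz":110,"roll":0,"claw":0.3},{"tx":-2,"ty":235,"tz":110,"roll":0,"claw":0.3},{"tx":-3,"ty":280,"tz":110,"roll":0,"claw":0.3},{"tx":-4,"ty":325,"tz":110,"roll":0,"claw":0.3},{"tx":-5,"ty":370,"tz":110,"roll":0,"claw":0.3},{"tx":-5,"ty":410,"tz":105,"roll":0,"claw":0.3},{"tx":-5,"ty":445,"tz":95,"roll":0,"claw":0.3},{"tx":-5.5,"ty":463,"tz":75,"roll":0,"claw":0.3},{"tx":-5.5,"ty":463,"tz":60,"roll":0,"claw":0.3},{"tx":-5.5,"ty":463,"tz":50,"roll":0,"claw":0.3},{"tx":-5.5,"ty":463,"tz":50,"roll":0,"claw":0.3},{"tx":-5.5,"ty":463,"tz":50,"roll":0,"claw":0.3},{"tx":-5.5,"ty":463,"tz":50,"roll":0,"claw":0.3}]'

```text
t: 22.9
tool_pos: [0.5806, 0.2111, 0.0683]
orientation: [[-1.0, -0.007, 0.014], [-0.007, 1.0, -0.003], [-0.014, -0.004, -1.0]]
force: [0.3, -0.4, -3.9]
grip_width: 0.0413
```

```bash
python3 snap.py w10
```

```text
22.95 [0.5805 0.2113 0.0683] [-0.007  1.    -0.004]
```

View pics/w10.png

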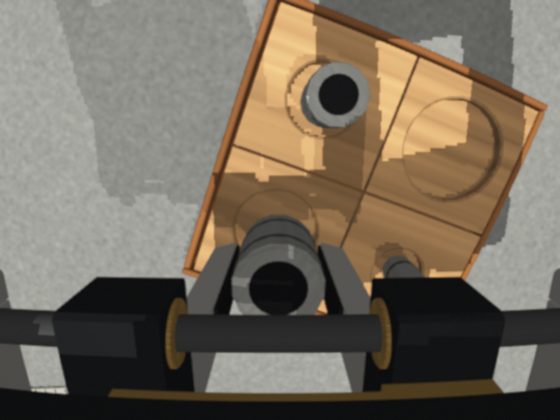

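L hangs over its pocket, whose mouth spans columns 234 to 318 with its centre around (276,230). Lowering it.

>>> drive_tool --moves '[{"tx":0,"ty":0,"tz":-15,"roll":0,"claw":0.3},{"tx":0,"ty":0,"tz":-28,"roll":0,"claw":0.3},{"tx":0,"ty":0,"tz":-35,"roll":0,"claw":0.3},{"tx":0,"ty":0,"tz":-37.5,"roll":0,"claw":0.3},{"tx":0,"ty":0,"tz":-38,"roll":0,"claw":0.3},{"tx":0,"ty":0,"tz":-38,"roll":0,"claw":0.3},{"tx":0,"ty":0,"tz":-38,"roll":0,"claw":0.3}]'

```text
t: 23.82
tool_pos: [0.5807, 0.2113, 0.0303]
orientation: [[-1.0, -0.007, 0.015], [-0.007, 1.0, -0.003], [-0.015, -0.003, -1.0]]
force: [0.1, 0.5, -4.0]
grip_width: 0.0417
```

>>> drive_tool --moves '[{"tx":0,"ty":0,"tz":-0.7,"roll":0,"claw":0.3},{"tx":0,"ty":0,"tz":-1.4,"roll":0,"claw":0.3},{"tx":0,"ty":0,"tz":-1.4,"roll":0,"claw":0.3},{"tx":0,"ty":0,"tz":-1.4,"roll":0,"claw":0.3}]'

```text
t: 24.32
tool_pos: [0.5809, 0.2113, 0.0302]
orientation: [[-1.0, -0.008, 0.015], [-0.008, 1.0, -0.003], [-0.015, -0.003, -1.0]]
force: [-3.9, -1.3, 4.5]
grip_width: 0.041
```

Contact made: L is on the floor. Releasing it and going to XL.

>>> drive_tool --moves '[{"tx":0,"ty":0,"tz":0,"roll":0,"claw":0.55},{"tx":0,"ty":0,"tz":0,"roll":0,"claw":0.65},{"tx":0,"ty":0,"tz":0,"roll":0,"claw":0.65},{"tx":0,"ty":0,"tz":30,"roll":0,"claw":0.65},{"tx":0,"ty":0,"tz":65,"roll":0,"claw":0.65},{"tx":0,"ty":0,"tz":100,"roll":0,"claw":0.75},{"tx":-13,"ty":-45,"tz":110,"roll":0,"claw":0.75},{"tx":-26,"ty":-90,"tz":110,"roll":0,"claw":0.75},{"tx":-40,"ty":-135,"tz":110,"roll":0,"claw":0.75},{"tx":-53,"ty":-180,"tz":110,"roll":0,"claw":0.75},{"tx":-67,"ty":-225,"tz":110,"roll":0,"claw":0.75},{"tx":-80,"ty":-270,"tz":110,"roll":0,"claw":0.75},{"tx":-95,"ty":-315,"tz":100,"roll":0,"claw":0.75},{"tx":-109,"ty":-358.5,"tz":85,"roll":0,"claw":0.75},{"tx":-109,"ty":-358.5,"tz":72,"roll":0,"claw":0.75},{"tx":-109,"ty":-358.5,"tz":72,"roll":0,"claw":0.75},{"tx":-109,"ty":-358.5,"tz":72,"roll":0,"claw":0.75},{"tx":-109,"ty":-358.5,"tz":72,"roll":0,"claw":0.75}]'

```text
t: 26.58
tool_pos: [0.4727, -0.1463, 0.1028]
orientation: [[-1.0, -0.01, 0.016], [-0.01, 1.0, -0.004], [-0.016, -0.004, -1.0]]
force: [1.0, -0.3, -0.3]
grip_width: 0.0704
```

```bash
python3 snap.py w11; python3 - <<'E'
from h import *
cv2.imwrite("pics/a11.png",cv2.resize(grab_frame("scene")[190:290,360:470],None,fx=5,fy=5,interpolation=2))
E
```

```text
26.625 [ 0.4727 -0.1465  0.1028] [-0.009  1.    -0.004]
```

View pics/w11.png

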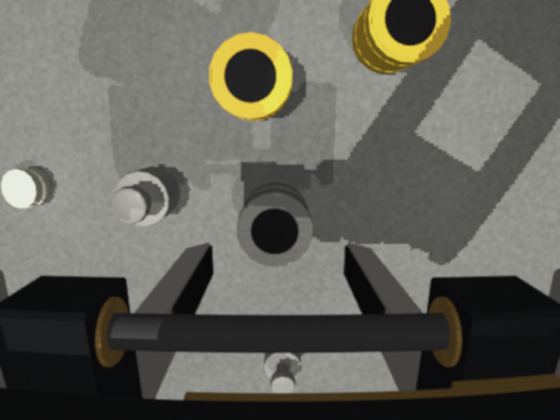

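View pics/a11.png

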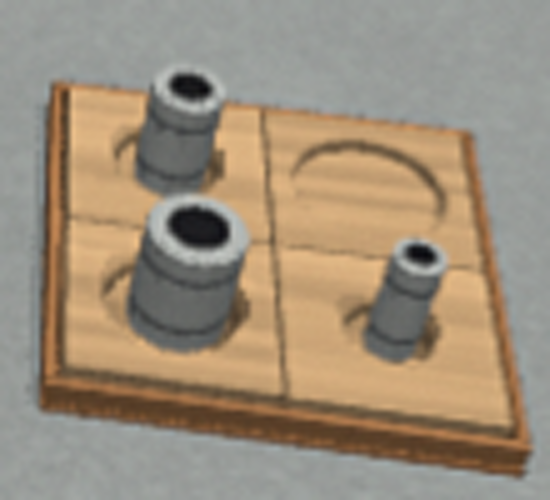

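L is upright and seated. XL's top is at (275,230).

```bash
python3 -c "
from h import *;import pickle
c,s=pickle.load(open('w11.pkl','rb'));print(atz('',(275,230),.055,c))"
```

```text
[ 0.47103673 -0.14692965  0.055     ]
```

>>> drive_tool --moves '[{"tx":-1,"ty":-1,"tz":-15,"roll":0,"claw":0.75},{"tx":-1,"ty":-1,"tz":-30,"roll":0,"claw":0.75},{"tx":-1,"ty":-1,"tz":-60,"roll":0,"claw":0.75},{"tx":-1,"ty":-1,"tz":-87,"roll":0,"claw":0.75},{"tx":-1,"ty":-1,"tz":-87,"roll":0,"claw":0.75},{"tx":-1,"ty":-1,"tz":-87,"roll":0,"claw":0.75},{"tx":-1,"ty":-1,"tz":-87,"roll":0,"claw":0.4},{"tx":-1,"ty":-1,"tz":-87,"roll":0,"claw":0.4},{"tx":-1,"ty":-1,"tz":-87,"roll":0,"claw":0.4},{"tx":-1,"ty":-1,"tz":-87,"roll":0,"claw":0.4},{"tx":-1,"ty":-1,"tz":-87,"roll":0,"claw":0.4}]' --force 45

```text
t: 28.05
tool_pos: [0.4725, -0.1484, 0.0168]
orientation: [[-1.0, -0.009, 0.018], [-0.009, 1.0, -0.005], [-0.018, -0.005, -1.0]]
force: [-0.8, -2.3, 6.8]
grip_width: 0.0519
```

>>> drive_tool --moves '[{"tx":0,"ty":0,"tz":40,"roll":0,"claw":0.4},{"tx":0,"ty":0,"tz":85,"roll":0,"claw":0.4},{"tx":2,"ty":15,"tz":120,"roll":0,"claw":0.4},{"tx":6,"ty":55,"tz":120,"roll":0,"claw":0.4},{"tx":11,"ty":100,"tz":120,"roll":0,"claw":0.4},{"tx":16,"ty":145,"tz":120,"roll":0,"claw":0.4},{"tx":21,"ty":190,"tz":120,"roll":0,"claw":0.4},{"tx":26,"ty":235,"tz":120,"roll":0,"claw":0.4},{"tx":31,"ty":280,"tz":120,"roll":0,"claw":0.4},{"tx":36,"ty":325,"tz":120,"roll":0,"claw":0.4},{"tx":41,"ty":370,"tz":120,"roll":0,"claw":0.4},{"tx":46,"ty":415,"tz":120,"roll":0,"claw":0.4},{"tx":50,"ty":450,"tz":120,"roll":0,"claw":0.4},{"tx":52.5,"ty":473,"tz":115,"roll":0,"claw":0.4},{"tx":52.5,"ty":473,"tz":100,"roll":0,"claw":0.4},{"tx":52.5,"ty":473,"tz":70,"roll":0,"claw":0.4},{"tx":52.5,"ty":473,"tz":50,"roll":0,"claw":0.4},{"tx":52.5,"ty":473,"tz":50,"roll":0,"claw":0.4},{"tx":52.5,"ty":473,"tz":50,"roll":0,"claw":0.4},{"tx":52.5,"ty":473,"tz":50,"roll":0,"claw":0.4}]'

```text
t: 30.55
tool_pos: [0.5263, 0.325, 0.0685]
orientation: [[-1.0, -0.009, 0.021], [-0.009, 1.0, -0.004], [-0.02, -0.004, -1.0]]
force: [1.0, 0.7, -4.4]
grip_width: 0.0516
```

```bash
python3 snap.py w12
```

```text
30.6 [0.5262 0.325  0.0684] [-0.009  1.    -0.004]
```

View pics/w12.png

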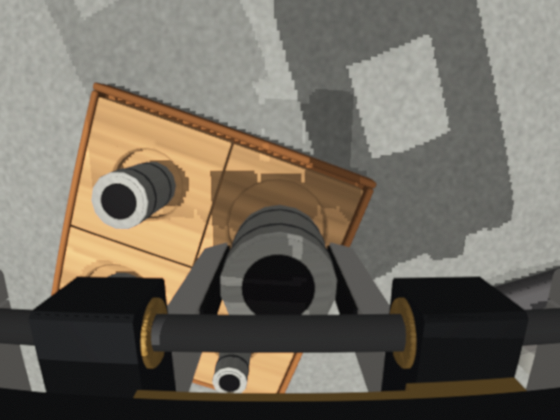

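XL hangs over its pocket, whose mouth spans columns 227 to 326. Lowering it.

>>> drive_tool --moves '[{"tx":-1,"ty":0,"tz":-15,"roll":0,"claw":0.4},{"tx":-1,"ty":0,"tz":-28,"roll":0,"claw":0.4},{"tx":-1,"ty":0,"tz":-35,"roll":0,"claw":0.4},{"tx":-1,"ty":0,"tz":-38,"roll":0,"claw":0.4},{"tx":-1,"ty":0,"tz":-39,"roll":0,"claw":0.4},{"tx":-1,"ty":0,"tz":-39,"roll":0,"claw":0.4},{"tx":-1,"ty":0,"tz":-39,"roll":0,"claw":0.4}]'

```text
t: 31.48
tool_pos: [0.5255, 0.3252, 0.0299]
orientation: [[-1.0, -0.009, 0.021], [-0.009, 1.0, -0.004], [-0.021, -0.004, -1.0]]
force: [-1.2, -0.7, -1.2]
grip_width: 0.0513
```

>>> drive_tool --moves '[{"tx":0,"ty":0,"tz":-0.6,"roll":0,"claw":0.4},{"tx":0,"ty":0,"tz":-0.6,"roll":0,"claw":0.4},{"tx":0,"ty":0,"tz":-0.4,"roll":0,"claw":0.65},{"tx":0,"ty":0,"tz":0,"roll":0,"claw":0.75},{"tx":0,"ty":0,"tz":0,"roll":0,"claw":0.75},{"tx":0,"ty":0,"tz":30,"roll":0,"claw":0.75},{"tx":0,"ty":0,"tz":65,"roll":0,"claw":0.75},{"tx":0,"ty":0,"tz":110,"roll":0,"claw":0.75},{"tx":0,"ty":0,"tz":160,"roll":0,"claw":0.75},{"tx":20,"ty":-20,"tz":190,"roll":0,"claw":0.75},{"tx":60,"ty":-40,"tz":190,"roll":0,"claw":0.75},{"tx":100,"ty":-57,"tz":190,"roll":0,"claw":0.75},{"tx":120,"ty":-57,"tz":190,"roll":0,"claw":0.75},{"tx":120,"ty":-57,"tz":190,"roll":0,"claw":0.75},{"tx":120,"ty":-57,"tz":190,"roll":0,"claw":0.75}]'

```text
t: 33.35
tool_pos: [0.6448, 0.2685, 0.2196]
orientation: [[-1.0, -0.009, 0.02], [-0.01, 1.0, -0.004], [-0.02, -0.004, -1.0]]
force: [-0.9, -0.4, 0.1]
grip_width: 0.0704
```

```bash
python3 snap.py w13; python3 - <<'E'
from h import *
s=grab_frame("scene")
cv2.imwrite("pics/s13.png",s);cv2.imwrite("pics/a13.png",cv2.resize(s[190:290,360:470],None,fx=5,fy=5,interpolation=2))
E
```

```text
33.4 [0.6446 0.2687 0.2198] [-0.01   1.    -0.004]
```

View pics/w13.png

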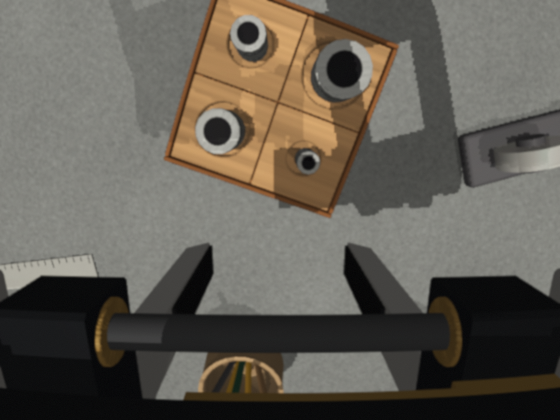

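View pics/s13.png

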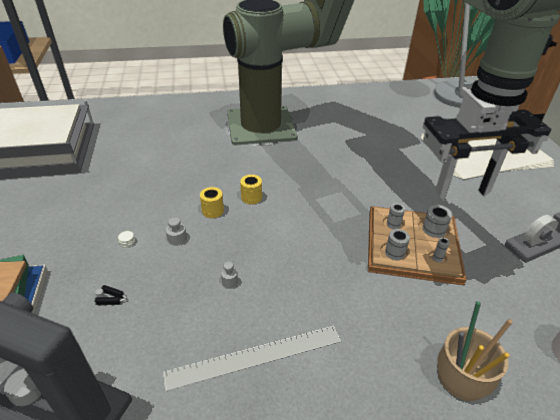

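All four dies are in their pockets (w13: M (248,33), XL (345,70), L (218,131), S (308,160)). The weights are still at (176,232) and (230,275) in the scene view. One last check of seat height and tilt: overlaying seated, upright outlines on the wrist view.

```bash
python3 - <<'E'
from h import *
import pickle,chk
c,s=pickle.load(open("w13.pkl","rb"))
chk.proj=lambda n,X:proj(n,X,c)
B=cv2.resize(cv2.imread("pics/w13.png")[0:220,150:410],None,fx=3,fy=2.7 if 0 else 3,interpolation=2)[:600]
for x,y,r in((.6085,.2957,.011),(.495,.240,.016),(.5797,.2112,.021),(.5238,.3246,.026)): chk.draw(B,"w",x,y,.013,r,3,150,0)
A=cv2.resize(cv2.imread("pics/s13.png")[190:290,360:470],None,fx=5,fy=5,interpolation=2)
cv2.imwrite("pics/c13.png",B);cv2.imwrite("pics/a13.png",A)
E
```

```text
(no output)
```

View pics/c13.png

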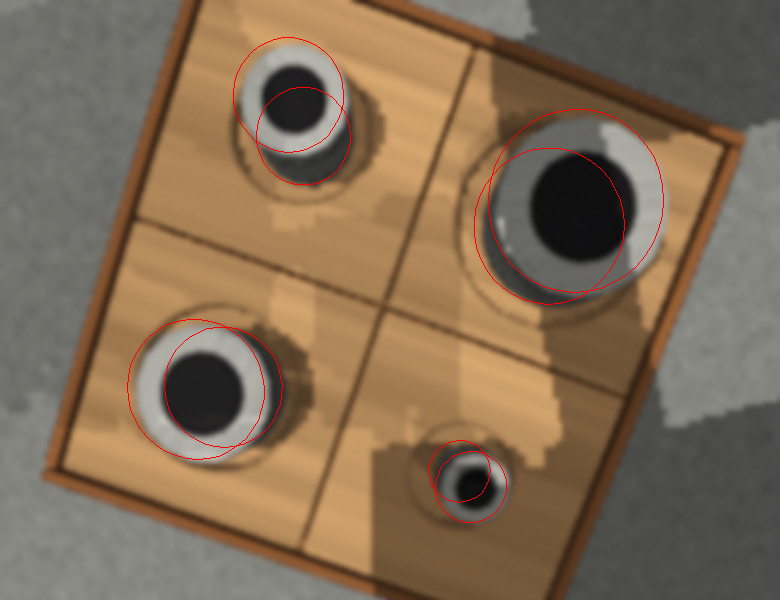

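View pics/a13.png

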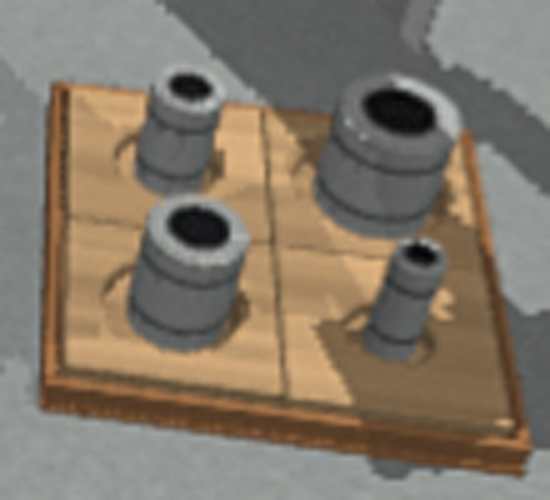

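```bash
python3 -c "
from plant import *
print(finish_job())"
```

```text
the job is handed in; nothing more can be done
None
```

All four plain steel dies are in the caddy, each upright on the floor of its own pocket, S to S up to XL to XL. I placed them smallest first and handed the job in at about 33 s with the gripper open and clear of everything.

- **Seating:** in the final wrist view the outlines of upright, seated dies match all four to about 1–2 mm, inside the pockets. I felt floor contact before releasing M, L and XL (XL only partly). S was released about 1 mm above its floor, and its pictures afterwards showed it seated and upright.
- **Left alone:** in the last scene picture the two balance weights, both yellow look-alikes, the token stack and the staple remover all stand where they started.
- **Disagreements:** the fixed scene and top cameras differed by about 6 mm and put the die tops about 5 mm too low. I used the wrist camera for positions instead: from two places it gave die tops at about 53 mm (55 mm stated). For the pocket mouths the wrist heights were rough, at 16–25 mm, so I used the stated 21 mm there.
- **Problems:** one move call was refused for missing keys, without any motion. The tool had drifted to about 1.2° of tilt by the last die, with no visible effect on the result.

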